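# Hang the pen cup on the desk slat panel and stand the glue stick in it

## Robot

A 6-joint arm with a two-finger parallel gripper is mounted at the origin on the work surface. World frame = base frame: x ahead of the robot, y to its left, z up, the work surface at z = 0. Lengths are in m, angles in rad, forces in N, time in s.
With the tool pointing down it reaches from about 0.35 to 0.95 m from the base axis. Payload 17.4 kg.
Tool frame: the origin (TCP) lies at the centre of the arm's flange, where the gripper is bolted on; the fingertips stand 186 mm ahead of it and the grasp point (between the pads) lies 167 mm ahead of it; z points along the fingers, x is the direction in which the jaws open and shut, and the axes are right-handed (so a half turn about z gives the same grasp; the last joint's range is limited). The gripper opens to 93 mm and grips with 3 to 60 N. Pads are 15 mm wide; open, the fingers measure 128 mm over their backs; the gripper's body (75 mm by 188 mm) begins 65 mm behind the grasp point.
Start: joints at [1.066, 0.116, 1.442, -0, 1.584, -0.038], TCP at [0.304, 0.603, 0.405] pointing down, gripper open.
Joint ranges: [-2.83, 2.83], [-0.83, 2.19], [0.07, 2.5], [-1.14, 4.28], [0.01, 3], [-2.97, 2.97]. Speed limits (rad/s): [1.89, 1.89, 2.22, 3.14, 3.14, 3.14].

## Interface

Orientations are given as a 3x3 rotation matrix whose columns are the frame's x, y, z axes.
In Python, from station import move_to, move_straight, set_joints, move_gripper, sleep, inverse_kinematics, observe, read_camera, camera_info, IKError, job_done gives the robot as it stands. Calls block until the motion is done:
- move_to(position, orientation): joint-space move of the TCP to a pose.
- move_straight(position, ori=None, rate=0.15): straight line of the TCP; ori=None keeps the orientation; rate is the mean speed in m/s.
- set_joints(angles): joint-space move.
- move_gripper(opening): finger opening in m; the grip force is fixed at half the most; returns when the fingers have stopped.
- sleep(seconds).
- inverse_kinematics(position, orientation): joint angles nearest the present ones, or None.
- observe(): the state.
- read_camera(name): name is "scene" or "side" or "wrist"; returns the picture (400x640x3 uint8, blue, green, red); there is no depth.
- camera_info(name): a dict with "fx", "fy", "cx", "cy" (pixels), "view" (4x4, takes a point from world to camera coordinates); the wrist camera has in their place "T_tool_cam" (4x4, takes a point from camera to tool coordinates, whose origin is the TCP and whose axes are the tool frame's). Camera axes: x right, y down, z forward; pixel columns grow to the right and rows downward; lengths in m; the calibration is good to about 2 mm. A picture is of the moment at which its call begins: read the wrist's pose just before it. camera_info takes no time and is no camera call.
A pose or a line that the arm cannot do raises IKError and nothing moves.
- job_done(): hands the job in, once; it reports no verdict.
The state is a dict: "time_s": time; "joint_pos": joint angles; "joint_velocities": joint speeds; "joint_torque": joint torques, N m; "position": TCP position; "tcp_rot": TCP orientation; "wrist_force": force on the tool from outside, world axes, zero at the start; "moment": the same for the moment, N m; "gripper_width": finger opening in m.
Only numpy, scipy, OpenCV 4.12 (cv2) and the standard library are available. Lean on these libraries where they do the work, as an engineer would, in place of code of your own. Each camera call takes 0.05 s, during which the arm holds its last target.

## Task

Hang the blue pen cup in the upper groove of the slat panel, about midway between the phone ledge and the memo tray: tilt its hook in under the groove's upper lip, swing the cup down until its back lies flat against the panel with the hook fully home, and let go. Then stand the glue stick upright in the hung cup, right down on its floor. Leave the desk bell and the mouse where they are and do not knock the ledge or the tray.

Things in the scene. Friction and masses are not known exactly. Their poses are not given: they have to be found in the camera images.
- slat_panel: Upright grey slatwall panel fixed on the desk, 476 wide with its end caps, 281 high, 20 thick; two flat feet 8 high reach 65 out from the face, 200 either side of centre. Origin on the desk under its centre; z up, y along its width, x from the front face into the panel; front face at x = -10. Two level grooves run its whole width, floors at z = 100 and 200; the upper one (200) is to be used.
- groove (a point): Point on the panel's front face at the floor of the upper groove, mid-width: the middle of the free gap (at least 250 wide) between phone ledge and memo tray. Axes as the panel's. The groove's mouth is 13 high, from the floor up; the floor runs 16 deep.
- groove_lip (a point): Lower front edge of the upper groove's upper lip, 13 straight above point groove. The lip is 3 thick and hangs down; behind it the cavity is 24 high (11 above the lip's edge) and reaches 16 in from the face. Axes as the panel's.
- pen_cup: Loose blue open square pen cup upright on the desk, back turned to the panel within 40 degrees, 110 to 230 g. 66 deep (x), 60 wide (y), 80 high, walls and floor 3. Origin: centre of the underside; z up, x to its back. A rigid steel hook tops its back. Hung, it stays by its own weight, has up to 2.5 play and sags at most 2 degrees.
- hook (a point): Point on the cup in the plane of its back face at the underside of the hook's neck: (33, 0, 80) in the cup's frame, axes as the cup's. The hook is 50 wide, of 2.5 strip: the neck runs 8 out behind the back face, then a lip turns up 16 (to z = 96); 5.5 free between back plane and lip. Cup fully home: this point lies at the groove floor on the panel face, axes parallel to the panel's.
- hook_tip (a point): Middle of the hook lip's top edge: (40, 0, 96) in the cup's frame, axes as the cup's. The 16 high hook passes the 13 high mouth only with the cup's front tipped up about 40 to 45 degrees, tip first, rising behind the upper lip (hook point about 8 out from the face and 6 above the floor); then the front swings down as the neck sinks to the floor.
- glue_stick: Loose glue stick, a white cylinder with a yellow band and a green cap, 30 diameter and 118 tall, standing on the desk cap up; 40 to 80 g. Origin: centre of its underside, z along it towards the cap.
- phone_ledge: White phone ledge with a dark phone leaning on it, fixed in the upper groove at one end of the gap (which end changes), 80 wide, 45 out from the panel face, from 130 to 290 above the desk. Origin: on the panel face, bottom middle; axes as the panel's.
- memo_tray: White open tray with a yellow memo block, fixed in the upper groove at the other end of the gap, 84 wide, 66 out from the panel face, from 150 to 195 above the desk. Origin: on the panel face, bottom middle; axes as the panel's.
- desk_bell: Loose service bell, chrome dome on a blue base, 86 diameter, 62 high. Origin: centre of its underside. Not to be moved.
- mouse: Loose black computer mouse, 106 x 58, 34 high. Origin: centre of its underside. Not to be moved.
Not all that is in view belongs to the job. Of the things like the pen_cup, leave any that is orange or purple; of the rest the smaller one is meant.

How it is judged:
On the way, in this order (a step that is already met when the one before it is completed fails the run):
1. the empty pen cup hangs seated in the upper groove between ledge and tray, back flat on the panel, let go (x of hook in the frame of groove between -0.0045 and 0.003 m and y of hook in the frame of groove between -0.045 and 0.045 m and z of hook in the frame of groove between -0.003 and 0.003 m and angle between the z axis of pen_cup and the z axis of slat_panel, either way round below 0.06 rad and angle between the x axis of pen_cup and the x axis of slat_panel, either way round below 0.09 rad and x of pen_cup in the frame of slat_panel below 0 m and contact force between the fingers and pen_cup below 0.2 N), for 0.3 s.
2. the glue stick stands in the hung cup (x of glue_stick in the frame of pen_cup between -0.025 and 0.025 m and y of glue_stick in the frame of pen_cup between -0.022 and 0.022 m and z of glue_stick in the frame of pen_cup between 0 and 0.012 m and angle between glue_stick's own z axis and vertical below 0.4 rad), for 0.2 s.
At the end, for the whole second after the job is handed in: Cup seated: hook site within 4.5 mm of the panel face and 3 mm of the groove floor, within 45 mm of mid-gap, upright within 0.06 and square to the panel within 0.09 rad; glue stick the right way up in it, base within 12 mm of the cup's underside, leaning under 0.4 rad; both at rest (all of step 2 and x of hook in the frame of groove between -0.0045 and 0.003 m and y of hook in the frame of groove between -0.045 and 0.045 m and z of hook in the frame of groove between -0.003 and 0.003 m and angle between the z axis of pen_cup and the z axis of slat_panel, either way round below 0.06 rad and angle between the x axis of pen_cup and the x axis of slat_panel, either way round below 0.09 rad and x of pen_cup in the frame of slat_panel below 0 m and linear speed of each of pen_cup, glue_stick below 0.02 m/s); the robot touches nothing.
It fails at once if the desk bell is moved more than 20 mm (distance of desk_bell from where it was at the start of the episode above 0.02 m).
It fails at once if the mouse is moved more than 20 mm (distance of mouse from where it was at the start of the episode above 0.02 m).
It fails at once if the phone ledge is knocked (over 4 N) (contact force between phone_ledge and anything else above 4 N).
It fails at once if the memo tray is knocked (over 4 N) (contact force between memo_tray and anything else above 4 N).
It also fails if it takes over 72 s, if anything falls off the work surface, if the arm or the gripper's body presses on something with over 40 N, if the wrist force passes 120 N, or if a joint passes its speed limit or range.

## Working session

There is one attempt and no reset: what is moved stays moved. The work goes in short steps, each a Python script; the robot and the scene stay as the last script left them, time stands still between calls to the robot, and variables do not carry over. Pictures are saved under pics/ and viewed, and the job is handed in when it is done.

```bash
ls; mkdir -p pics
python3 - <<'E'
from station import *
import cv2, numpy as np
s=observe(); print(s['time_s'],s['position'],s['gripper_width'])
for n in ("scene","side","wrist"):
    i=camera_info(n); print(n,i)
    cv2.imwrite(f"pics/a_{n}.png",read_camera(n))
E
```

```text
pics
0.0 [0.30378227 0.60278474 0.40397941] 0.09319409727668267
scene {'fx': 439.30100614186745, 'fy': 439.30100614186745, 'cx': 324.064154823762, 'cy': 204.32426262005234, 'view': array([[-0.9013488 ,  0.43273969,  0.017513  ,  0.40886185],
       [ 0.30112624,  0.65525017, -0.69279882, -0.07647583],
       [-0.31127695, -0.61917976, -0.72091823,  1.5871657 ],
       [ 0.        ,  0.        ,  0.        ,  1.        ]])}
side {'fx': 382.8644175929054, 'fy': 382.8644175929054, 'cx': 318.76060544850503, 'cy': 202.59752245979328, 'view': array([[ 0.98359855, -0.17967619, -0.01582265, -0.45310788],
       [-0.13224431, -0.65871745, -0.74067723,  0.23459739],
       [ 0.12265941,  0.73062151, -0.67167468,  1.20352846],
       [ 0.        ,  0.        ,  0.        ,  1.        ]])}
wrist {'fx': 317.6126728014346, 'fy': 317.6126728014346, 'cx': 319.40912716169714, 'cy': 201.79597179959907, 'T_tool_cam': array([[ 9.99999267e-01, -6.46765702e-05, -1.20878091e-03,
         1.81984341e-03],
       [ 3.88957655e-04,  9.62786717e-01,  2.70262068e-01,
        -7.59089778e-02],
       [ 1.14631858e-03, -2.70262340e-01,  9.62786037e-01,
         2.13450901e-02],
       [ 0.00000000e+00,  0.00000000e+00,  0.00000000e+00,
         1.00000000e+00]])}
```

View pics/a_scene.png

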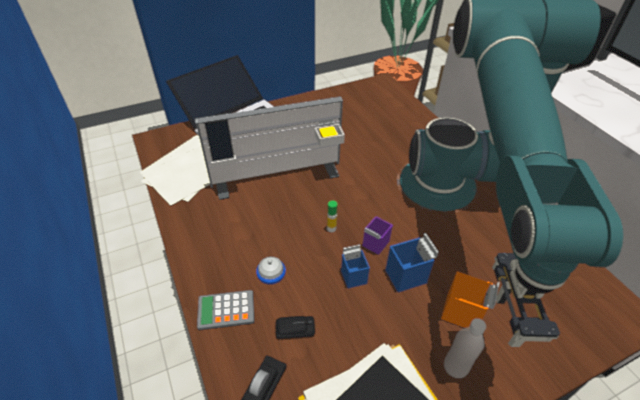

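View pics/a_side.png

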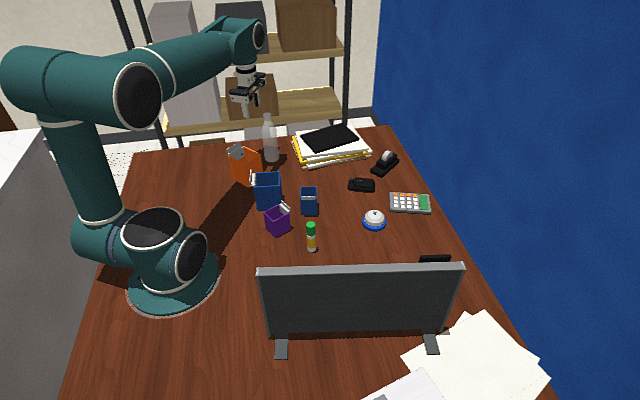

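View pics/a_wrist.png

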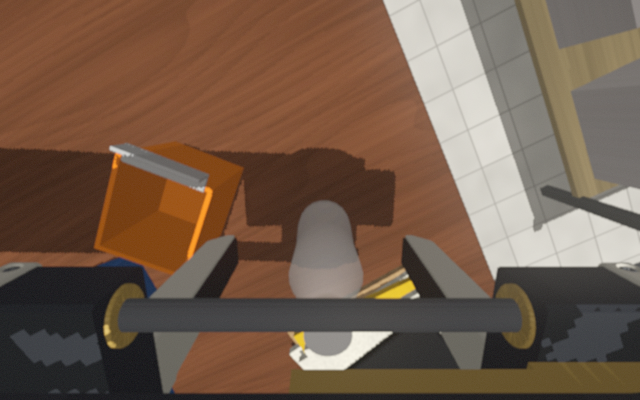

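Candidates: the small blue cup at scene (355,268), a larger blue one at (411,262), a purple one at (377,235) and an orange one at (468,298). The small blue one fits, being the smaller of those that aren't orange or purple. I'll confirm it in a crop.

```bash
cat > h.py <<'E'
import numpy as np, cv2
from station import *
def ray(name,px,st=None):
    i=camera_info(name)
    d=np.array([(px[0]-i['cx'])/i['fx'],(px[1]-i['cy'])/i['fy'],1.])
    if 'view' in i:
        V=i['view'];R=V[:3,:3];t=V[:3,3];return -R.T@t,R.T@d
    T=i['T_tool_cam'];s=st;R=np.array(s['tcp_rot'])
    return np.array(s['position'])+R@T[:3,3],R@T[:3,:3]@d
def plane(name,px,z,st=None):
    o,d=ray(name,px,st);return o+d*(z-o[2])/d[2]
def proj(name,P,st=None):
    i=camera_info(name);P=np.atleast_2d(P)
    if 'view' in i: C=P@i['view'][:3,:3].T+i['view'][:3,3]
    else:
        T=i['T_tool_cam'];R=np.array(st['tcp_rot'])
        C=((P-st['position'])@R-T[:3,3])@T[:3,:3]
    return np.c_[C[:,0]/C[:,2]*i['fx']+i['cx'],C[:,1]/C[:,2]*i['fy']+i['cy']]
E
python3 - <<'E'
import cv2
a=cv2.imread('pics/a_scene.png')
cv2.imwrite('pics/c1.png',cv2.resize(a[190:310,310:450],None,fx=5,fy=5,interpolation=cv2.INTER_CUBIC)[:600])
cv2.imwrite('pics/c2.png',cv2.resize(a[85:205,185:355],None,fx=4.5,fy=4.5,interpolation=cv2.INTER_CUBIC))
b=cv2.imread('pics/a_side.png')
cv2.imwrite('pics/c3.png',cv2.resize(b[165:365,235:475],None,fx=3,fy=3,interpolation=cv2.INTER_CUBIC))
E
```

```text
(no output)
```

View pics/c1.png

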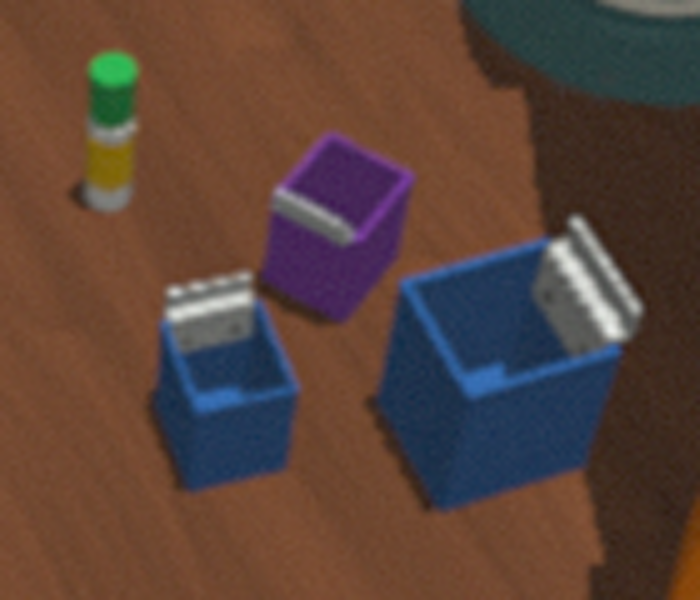

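View pics/c2.png

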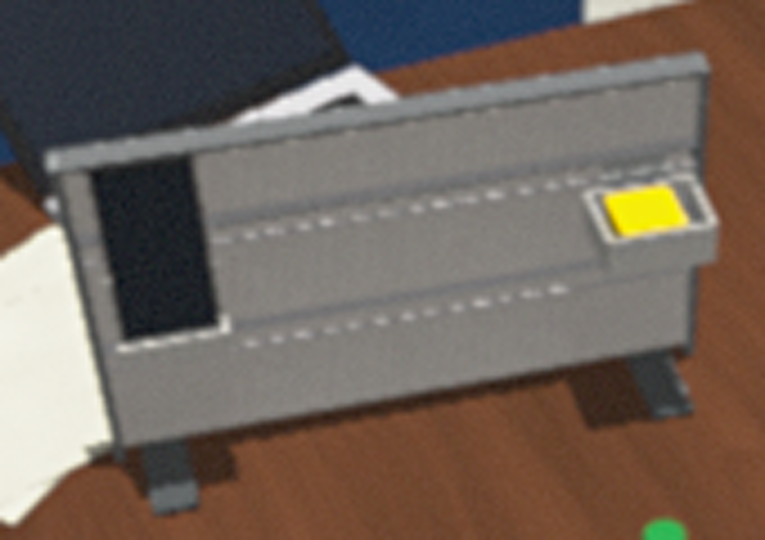

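View pics/c3.png

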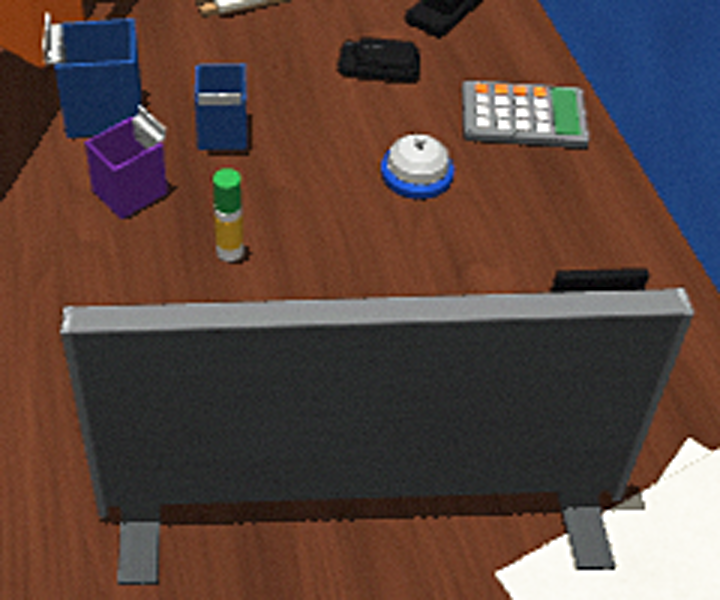

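The crop confirms the small blue cup: scene (355,268), hook at (352,250) facing the panel. The glue stick is at scene (332,217). In the panel crop the phone ledge is at the left end and the memo tray at the right. Next I'll measure.

Run:
```python
from h import *
S=lambda x,y:(x/4.5+185-.4,y/4.5+85-.4)
D=lambda x,y:(x/3+235-.3,y/3+165-.3)
for n,f,pts in (("scene",S,[(55,172),(707,73),(48,153),(703,55)]),("side",D,[(690,313),(63,333),(683,290),(68,310)])):
    P=[plane(n,f(*p),.281) for p in pts]
    for p in P: print(n,p.round(4))
    e=P[1]-P[0];print(np.linalg.norm(e),np.degrees(np.arctan2(e[1],e[0])));e=P[3]-P[2];print(np.linalg.norm(e),np.degrees(np.arctan2(e[1],e[0])), np.mean(P,axis=0))
C=lambda x,y:(x/5+310-.4,y/5+190-.4)
print('glue',plane("scene",C(113,70),.118),plane("side",D(228,178),.118), plane("scene",C(108,200),0), plane("side",D(230,253),0))
# cup rim (z=.08) corners scene: front-left(195,408), front-right(297,392), bottom front-left (190,490), front-right (285,468)
for p in [(195,408),(297,392)]: print('rim',plane("scene",C(*p),.08))
for p in [(190,490),(285,468)]: print('bot',plane("scene",C(*p),.0))
for p in [(165,298),(250,275)]: print('tip',plane("scene",C(*p),.096))
for p in [(242,97),(197,97)]: print('sidetip',plane("side",D(*p),.096))
print('bell',plane("scene",(271,277),0),'mouse',plane("scene",(295,327),0.017))
```

```text
scene [ 0.743  -0.3082  0.281 ]
scene [ 0.2823 -0.2343  0.281 ]
scene [ 0.7418 -0.3319  0.281 ]
scene [ 0.2741 -0.2567  0.281 ]
0.4666127181730881 170.88959343309833
0.473744109103772 170.8755460272265 [ 0.5103153 -0.2827991  0.281    ]
side [ 0.7376 -0.3347  0.281 ]
side [ 0.2738 -0.263   0.281 ]
side [ 0.7424 -0.3132  0.281 ]
side [ 0.2788 -0.2421  0.281 ]
0.46936548168815384 171.21529373192928
0.46904363102718766 171.27402372816917 [ 0.50814355 -0.28823028  0.281     ]
glue [0.44454213 0.03380232 0.118     ] [0.44274499 0.03238994 0.118     ] [0.44571021 0.0370513  0.        ] [0.44130873 0.03171459 0.        ]
rim [0.50147277 0.25345659 0.08      ]
rim [0.44475825 0.26792113 0.08      ]
bot [0.50041458 0.25514297 0.        ]
bot [0.44292906 0.26527937 0.        ]
tip [0.48766698 0.188854   0.096     ]
tip [0.43564228 0.19456995 0.096     ]
sidetip [0.48319871 0.18053914 0.096     ]
sidetip [0.43203415 0.19083852 0.096     ]
bell [0.6881312  0.12722726 0.        ] mouse [0.69031874 0.31415709 0.017     ]
```

```bash
cat >> h.py <<'E'
def Rz(a): c,s=np.cos(a),np.sin(a);return np.array([[c,-s,0],[s,c,0],[0,0,1.]])
def Ry(a): c,s=np.cos(a),np.sin(a);return np.array([[c,0,s],[0,1,0],[-s,0,c]])
def Rtool(yaw,a):
    "approach heading yaw, a below horizontal; camera on the upper side"
    c,s=np.cos(a),np.sin(a)
    return Rz(yaw)@np.array([[0,-s,c],[-1,0,0],[0,-c,-s]])
def tcp_for(P,R,off=.167): return np.asarray(P)-off*R[:,2]
def show(): 
    s=observe();print('t',round(s['time_s'],2),'p',np.round(s['position'],4),'F',np.round(s['wrist_force'],1),'M',np.round(s['moment'],2),'w',round(s['gripper_width'],4));return s
E
python3 - <<'E'
from h import *
r=np.radians
print(np.round(observe()['tcp_rot'],2))
for nm,P,y in (("cup",(.465,.222,.05),-100),("glue",(.444,.033,.09),-100),("hangglue",(.52,-.232,.23),-99),("tilt",(.52,-.21,.19),-99),("hang",(.52,-.24,.165),-99)):
    for a in (25,35,45,60,78,85):
        q=inverse_kinematics(tcp_for(P,Rtool(r(y),r(a))),Rtool(r(y),r(a)))
        print(nm,a,None if q is None else np.round(q,2))
C=lambda x,y:(x/5+310-.4,y/5+190-.4)
for p,z in [((440,508),0),((385,405),0),((585,465),0)]: print('big',plane("scene",C(*p),z))
for p in [(340,322),(262,282)]: print('pur',plane("scene",C(*p),0))
print([plane("side",(p[0]/3+235,p[1]/3+165),0) for p in ((125,215),(165,187),(90,180))])
E
```

```text
[[ 0.45  0.89 -0.  ]
 [ 0.89 -0.45 -0.  ]
 [-0.   -0.   -1.  ]]
cup 25 [ 0.71  0.45  1.65 -0.67  1.98 -2.21]
cup 35 [ 0.69  0.36  1.69 -0.59  1.87 -2.22]
cup 45 [ 0.66  0.27  1.73 -0.5   1.76 -2.24]
cup 60 [ 0.59  0.13  1.81 -0.37  1.58 -2.31]
cup 78 [ 0.49 -0.03  1.92 -0.17  1.39 -2.44]
cup 85 [ 0.44 -0.08  1.96 -0.07  1.32 -2.51]
glue 25 [ 0.48  0.15  1.94 -0.84  1.84 -2.36]
glue 35 [ 0.45  0.06  1.96 -0.74  1.75 -2.41]
glue 45 [ 0.4  -0.03  1.98 -0.64  1.66 -2.47]
glue 60 [ 0.3  -0.16  2.02 -0.46  1.54 -2.59]
glue 78 [ 0.14 -0.28  2.06 -0.2   1.42 -2.79]
glue 85 [ 0.07 -0.31  2.08 -0.09  1.39 -2.88]
hangglue 25 [-0.01 -0.03  1.88 -1.11  1.59 -2.83]
hangglue 35 [-0.05 -0.08  1.85 -0.95  1.54 -2.92]
hangglue 45 None
hangglue 60 None
hangglue 78 [-0.36 -0.14  1.72 -0.21  1.52  2.94]
hangglue 85 [-0.42 -0.13  1.7  -0.08  1.55  2.88]
tilt 25 [ 0.03  0.01  1.91 -1.1   1.59 -2.75]
tilt 35 [-0.01 -0.04  1.88 -0.95  1.53 -2.84]
tilt 45 [-0.07 -0.09  1.86 -0.78  1.49 -2.93]
tilt 60 None
tilt 78 None
tilt 85 [-0.39 -0.13  1.76 -0.09  1.49  2.92]
hang 25 [-0.02  0.04  1.92 -1.12  1.52 -2.73]
hang 35 [-0.07 -0.02  1.9  -0.96  1.46 -2.83]
hang 45 [-0.12 -0.06  1.88 -0.8   1.42 -2.94]
hang 60 None
hang 78 [-0.38 -0.1   1.79 -0.21  1.41  2.95]
hang 85 [-0.44 -0.09  1.77 -0.08  1.44  2.87]
big [0.37512736 0.32698975 0.        ]
big [0.36637732 0.2516409  0.        ]
big [0.28181467 0.33803066 0.        ]
pur [0.35919724 0.18633697 0.        ]
pur [0.38777851 0.13841361 0.        ]
[array([ 3.32720201e-01,  1.10358039e-01, -1.11022302e-16]), array([0.38367606, 0.14599548, 0.        ]), array([ 2.97353355e-01,  1.74944647e-01, -1.11022302e-16])]
```

```bash
cat >> h.py <<'E'
def Rtool(yaw,a):
    "approach heading yaw, a below horizontal; camera on the lower side"
    c,s=np.cos(a),np.sin(a)
    return Rz(yaw)@np.array([[0,s,c],[1,0,0],[0,c,-s]])
E
python3 - <<'E'
from h import *
r=np.radians
for nm,P,y in (("look",(.475,.28,.25),-100),("cup",(.465,.222,.05),-100),("glue",(.444,.033,.09),-100),("hangglue",(.52,-.232,.23),-99),("tilt",(.52,-.21,.19),-99),("hang",(.52,-.24,.165),-99)):
    for a in (25,35,45,60,78,85):
        q=inverse_kinematics(tcp_for(P,Rtool(r(y),r(a))),Rtool(r(y),r(a)))
        print(nm,a,None if q is None else np.round(q,2))
R=Rtool(r(-100),r(60))
move_to(tcp_for((.475,.26,.22),R),R)
s=show();cv2.imwrite('pics/w1.png',read_camera('wrist'))
np.save('w1.npy',np.c_[np.array(s['tcp_rot']),s['position']])
E
```

```text
look 25 [ 0.76  0.34  1.43 -0.76  2.26  0.72]
look 35 [ 0.74  0.27  1.45 -0.65  2.17  0.76]
look 45 [ 0.72  0.19  1.47 -0.53  2.07  0.77]
look 60 [ 0.66  0.07  1.53 -0.37  1.92  0.77]
look 78 [ 0.57 -0.07  1.62 -0.16  1.73  0.73]
look 85 [ 0.52 -0.12  1.66 -0.07  1.66  0.69]
cup 25 [ 0.71  0.45  1.65 -0.67  1.98  0.93]
cup 35 [ 0.69  0.36  1.69 -0.59  1.87  0.92]
cup 45 [ 0.66  0.27  1.73 -0.5   1.76  0.9 ]
cup 60 [ 0.59  0.13  1.81 -0.37  1.58  0.83]
cup 78 [ 0.49 -0.03  1.92 -0.17  1.39  0.7 ]
cup 85 [ 0.44 -0.08  1.96 -0.07  1.32  0.63]
glue 25 [ 0.48  0.15  1.94 -0.84  1.84  0.78]
glue 35 [ 0.45  0.06  1.96 -0.74  1.75  0.73]
glue 45 [ 0.4  -0.03  1.98 -0.64  1.66  0.67]
glue 60 [ 0.3  -0.16  2.02 -0.46  1.54  0.55]
glue 78 [ 0.14 -0.28  2.06 -0.2   1.42  0.35]
glue 85 [ 0.07 -0.31  2.08 -0.09  1.39  0.26]
hangglue 25 [-0.01 -0.03  1.88 -1.11  1.59  0.31]
hangglue 35 [-0.05 -0.08  1.85 -0.95  1.54  0.22]
hangglue 45 [-0.11 -0.11  1.82 -0.79  1.51  0.13]
hangglue 60 [-0.21 -0.14  1.77 -0.52  1.49 -0.02]
hangglue 78 [-0.36 -0.14  1.72 -0.21  1.52 -0.2 ]
hangglue 85 [-0.42 -0.13  1.7  -0.08  1.55 -0.26]
tilt 25 [ 0.03  0.01  1.91 -1.1   1.59  0.39]
tilt 35 [-0.01 -0.04  1.88 -0.95  1.53  0.3 ]
tilt 45 [-0.07 -0.09  1.86 -0.78  1.49  0.21]
tilt 60 [-0.18 -0.13  1.83 -0.53  1.45  0.05]
tilt 78 [-0.33 -0.14  1.78 -0.21  1.47 -0.15]
tilt 85 [-0.39 -0.13  1.76 -0.09  1.49 -0.22]
hang 25 [-0.02  0.04  1.92 -1.12  1.52  0.41]
hang 35 [-0.07 -0.02  1.9  -0.96  1.46  0.31]
hang 45 [-0.12 -0.06  1.88 -0.8   1.42  0.2 ]
hang 60 [-0.23 -0.1   1.84 -0.53  1.39  0.02]
hang 78 [-0.38 -0.1   1.79 -0.21  1.41 -0.19]
hang 85 [-0.44 -0.09  1.77 -0.08  1.44 -0.27]
t 1.57 p [0.4892 0.3428 0.3648] F [-0.3 -0.7  0.3] M [ 0.2   0.02 -0.04] w 0.0928
```

View pics/w1.png

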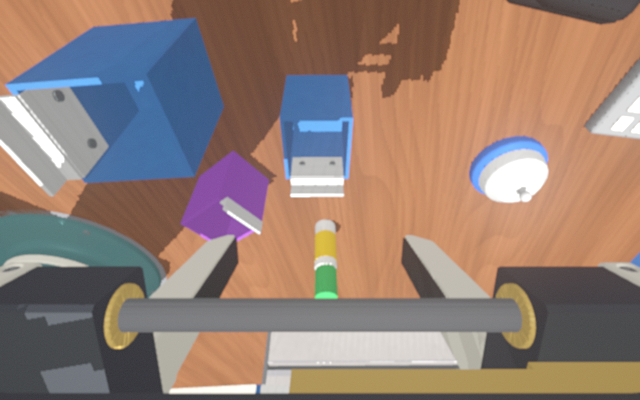

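Run:
```python
import cv2
a=cv2.imread('pics/w1.png')
cv2.imwrite('pics/c4.png',cv2.resize(a[65:205,265:370],None,fx=4.2,fy=4.2,interpolation=cv2.INTER_CUBIC))
```

```text
(no output)
```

View pics/c4.png

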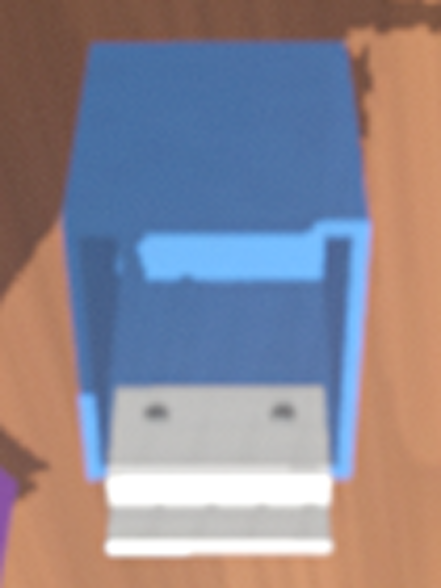

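Run:
```python
from h import *
W=np.load('w1.npy');st={'tcp_rot':W[:,:3],'position':W[:,3]}
C=lambda p:(p[0]/4.2+265-.4,p[1]/4.2+65-.4)
def pr(n,a,b,z):
    A,B=[plane('wrist',C(p),z,st) for p in (a,b)]
    e=A-B;m=(A+B)/2
    print(n,m.round(4),'len',np.linalg.norm(e).round(4),'yaw',np.degrees(np.arctan2(e[1],e[0]))-90)
    return m
f=pr('rimF',(371,221),(65,226),.08);pr('botF',(347,43),(92,43),0);b=pr('rimB',(352,480),(88,480),.08);t=pr('tip',(332,547),(105,547),.096)
for u,v in((f,b),(f,t)): d=v-u;print(np.linalg.norm(d[:2]),np.degrees(np.arctan2(d[1],d[0])))
print('glue base front',plane('wrist',(325,222),0,st))
```

```text
rimF [0.4726 0.2647 0.08  ] len 0.0591 yaw -98.86090005614145
botF [0.4724 0.2647 0.    ] len 0.0599 yaw -99.9191929021184
rimB [0.4613 0.1997 0.08  ] len 0.0603 yaw -99.9078188372595
tip [0.46  0.194 0.096] len 0.0507 yaw -99.90541488995791
0.06602218747465054 -99.87018989825839
0.07177118824054 -100.09314846355458
glue base front [0.44475827 0.0437031  0.        ]
```

Run:
```python
from h import *
r=np.radians
W=np.load('w1.npy');st={'tcp_rot':W[:,:3],'position':W[:,3]}
print('big',plane('wrist',(195,18),0,st),plane('wrist',(223,102),0,st))
yaw=r(-99.8);R=Rtool(yaw,r(40))
g=np.array([.46695,.2322,.050])
move_to(tcp_for(g,R,.167+.11),R);show()
cv2.imwrite('pics/w2.png',read_camera('wrist'))
cv2.imwrite('pics/s2.png',read_camera('scene'))
```

```text
big [0.37656107 0.33263386 0.        ] [0.36994866 0.253114   0.        ]
t 2.2 p [0.503  0.4416 0.2289] F [-0.7 -0.3  0.1] M [ 0.31 -0.04 -0.  ] w 0.093
```

View pics/w2.png

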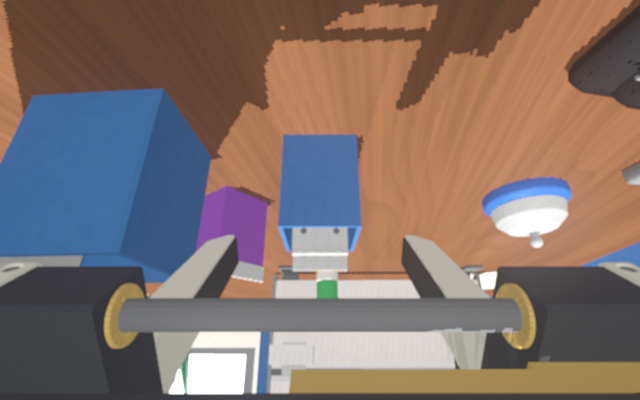

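View pics/s2.png

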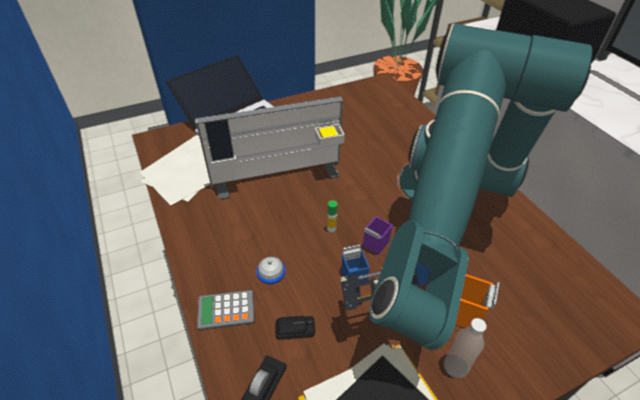

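The fingers straddle the cup, which is at wrist (320,190), with the big cup clear on the left. I'll move in, grasp and lift.

Run:
```python
from h import *
r=np.radians
yaw=r(-99.8);R=Rtool(yaw,r(40))
g=np.array([.46695,.2322,.050])
move_straight(tcp_for(g,R),rate=.12);show()
cv2.imwrite('pics/w3.png',read_camera('wrist'))
move_gripper(.05);s=show()
cv2.imwrite('pics/s3.png',read_camera('scene'))
print(np.round(s['tcp_rot'],4), tcp_for(g,R))
```

```text
t 3.37 p [0.489  0.3587 0.158 ] F [ 0.   0.5 -0.7] M [ 0.34 -0.   -0.03] w 0.0933
t 4.04 p [0.4887 0.3583 0.1574] F [-0.7  0.6  1.1] M [0.34 0.04 0.04] w 0.0599
[[ 0.9854 -0.1094 -0.1303]
 [-0.1702 -0.6334 -0.7548]
 [ 0.      0.766  -0.6428]] [0.4887248  0.35826266 0.15734553]
```

View pics/w3.png

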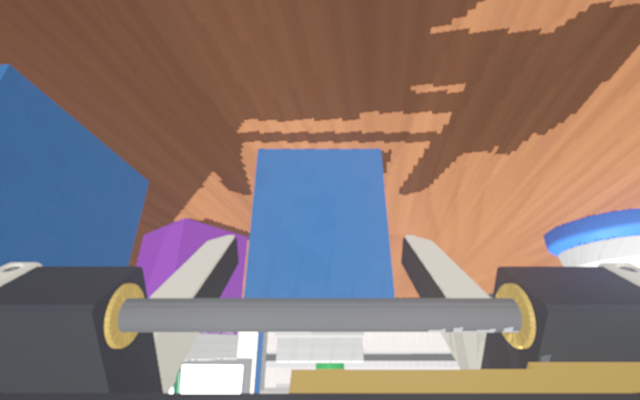

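```bash
cat >> h.py <<'E'
PYAW=np.radians(-99.0); PC=np.array([.510,-.282,0.])   # panel origin estimate
def pw(p,yaw=None,c=None): return (PC if c is None else c)+Rz(PYAW if yaw is None else yaw)@np.asarray(p,float)
E
python3 - <<'E'
from h import *
r=np.radians
y=PYAW
best=None
for a in (30,40,50,60):
  for z in (.28,.34,.40):
    for x in (-.12,-.2,-.28):
        R=Rtool(y,r(a));p=tcp_for(pw((x,0,z)),R)
        q=inverse_kinematics(p,R)
        st={'tcp_rot':R,'position':p}
        px=proj('wrist',[pw(v) for v in ((-.01,-.238,.281),(-.01,.238,.281),(-.01,0,.281),(-.01,0,.2),(-.075,.2,.008))],st)
        print(a,z,x,q is not None,np.round(px).astype(int).tolist())
E
```

```text
30 0.28 -0.12 True [[40, 275], [601, 275], [320, 275], [320, 184], [552, -51]]
30 0.28 -0.2 True [[102, 277], [538, 277], [320, 277], [320, 205], [501, 22]]
30 0.28 -0.28 True [[142, 278], [498, 278], [320, 278], [320, 218], [468, 69]]
30 0.34 -0.12 True [[54, 207], [586, 207], [320, 207], [320, 124], [540, -103]]
30 0.34 -0.2 True [[111, 223], [529, 223], [320, 223], [320, 156], [493, -21]]
30 0.34 -0.28 True [[148, 233], [492, 233], [320, 233], [320, 178], [463, 32]]
30 0.4 -0.12 True [[67, 145], [573, 145], [320, 145], [320, 70], [529, -149]]
30 0.4 -0.2 True [[119, 173], [521, 173], [320, 173], [320, 112], [487, -61]]
30 0.4 -0.28 True [[153, 192], [486, 192], [320, 192], [320, 139], [458, -3]]
40 0.28 -0.12 True [[33, 299], [608, 299], [320, 299], [320, 209], [521, 6]]
40 0.28 -0.2 True [[95, 309], [545, 309], [320, 309], [320, 236], [483, 69]]
40 0.28 -0.28 True [[135, 315], [505, 315], [320, 315], [320, 254], [457, 113]]
40 0.34 -0.12 True [[57, 230], [583, 230], [320, 230], [320, 154], [506, -31]]
40 0.34 -0.2 True [[110, 253], [530, 253], [320, 253], [320, 190], [473, 35]]
4
[... 1018 characters left out ...]
.28 -0.12 True [[7, 349], [634, 349], [320, 349], [320, 259], [485, 95]]
60 0.28 -0.2 True [[67, 380], [573, 380], [320, 380], [320, 300], [463, 149]]
60 0.28 -0.28 True [[107, 401], [532, 401], [320, 401], [320, 329], [447, 191]]
60 0.34 -0.12 True [[53, 279], [587, 279], [320, 279], [320, 212], [469, 74]]
60 0.34 -0.2 True [[98, 318], [542, 318], [320, 318], [320, 255], [451, 126]]
60 0.34 -0.28 True [[130, 346], [510, 346], [320, 346], [320, 287], [437, 166]]
60 0.4 -0.12 True [[87, 227], [553, 227], [320, 227], [320, 175], [455, 56]]
60 0.4 -0.2 True [[122, 270], [518, 270], [320, 270], [320, 219], [440, 106]]
60 0.4 -0.28 True [[148, 301], [492, 301], [320, 301], [320, 253], [429, 146]]
```

Run:
```python
from h import *
r=np.radians
s=observe();p=np.array(s['position'])
move_straight(p+[0,0,.20],rate=.2);show()
R=Rtool(PYAW,r(40))
move_to(tcp_for(pw((-.12,0,.34)),R),R);sleep(.2)
s=show();cv2.imwrite('pics/w4.png',read_camera('wrist'));np.save('w4.npy',np.c_[np.array(s['tcp_rot']),s['position']])
cv2.imwrite('pics/s4.png',read_camera('scene'));cv2.imwrite('pics/d4.png',read_camera('side'))
```

```text
t 5.24 p [0.4887 0.3583 0.3559] F [ 0.   0.4 -1.6] M [ 0.51  0.03 -0.03] w 0.0597
t 6.96 p [ 0.549  -0.0364  0.447 ] F [-0.2  1.  -1.5] M [ 0.53  0.   -0.05] w 0.0598
```

View pics/w4.png

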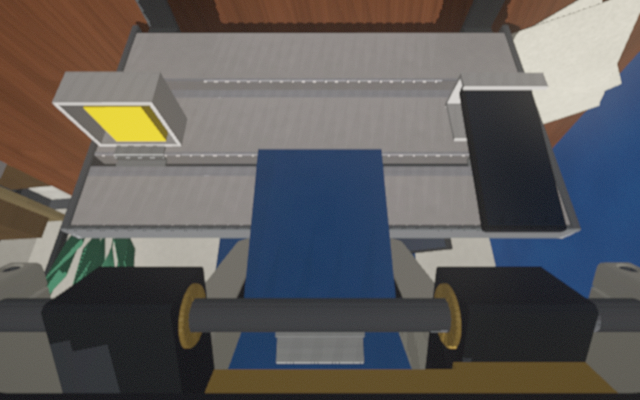

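View pics/d4.png

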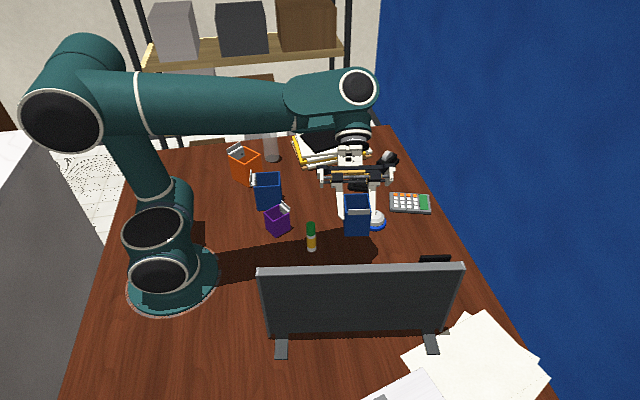

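The wrist view shows the whole panel face: upper groove at row ~157, top edge at row ~228, tray on the left, ledge on the right and the cup firmly held. I'll zoom in to measure.

Run:
```python
import cv2
a=cv2.imread('pics/w4.png')
f=lambda q:cv2.resize(q,None,fx=5,fy=5,interpolation=cv2.INTER_CUBIC)
cv2.imwrite('pics/c5.png',f(a[135:245,60:215]));cv2.imwrite('pics/c6.png',f(a[135:245,430:585]))
```

```text
(no output)
```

View pics/c5.png

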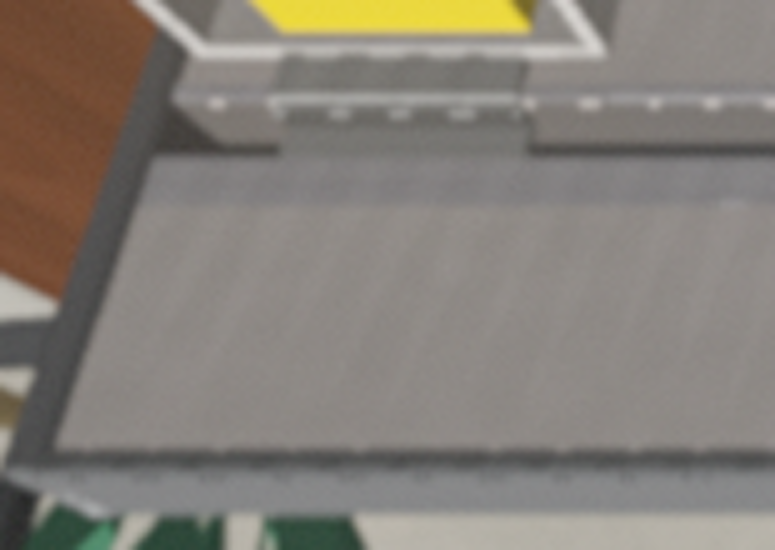

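View pics/c6.png

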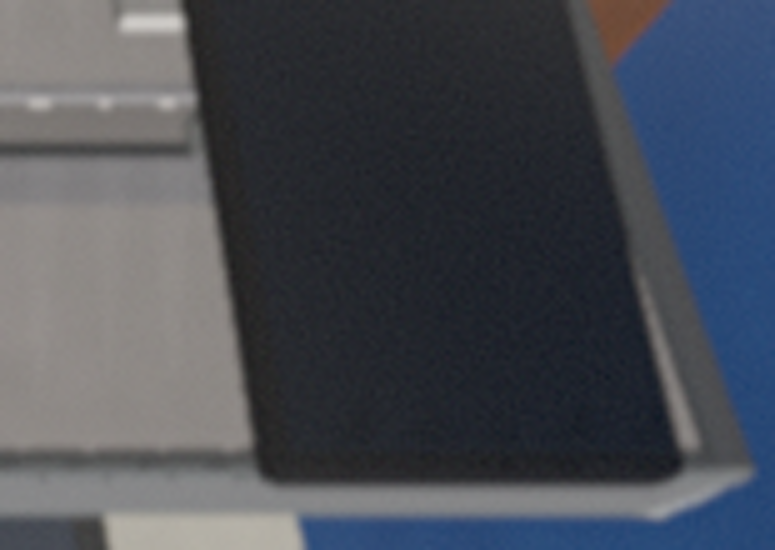

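Run:
```python
from h import *
W=np.load('w4.npy');st={'tcp_rot':W[:,:3],'position':W[:,3]}
L=lambda p:(p[0]/5+60-.4,p[1]/5+135-.4)
Q=lambda p:(p[0]/5+430-.4,p[1]/5+135-.4)
for n,a,b,z in (('floor',L((250,93)),Q((150,93)),.2),('floor',L((180,93)),Q((150,93)),.2),('lip',L((160,154)),Q((180,152)),.213),('top',L((10,470)),Q((752,470)),.281)):
    A,B=plane('wrist',a,z,st),plane('wrist',b,z,st);e=B-A
    yaw=np.arctan2(e[1],e[0])-np.pi/2
    X=np.array([np.cos(yaw),np.sin(yaw),0])
    Xc=np.array([np.cos(PYAW),np.sin(PYAW),0])
    m=(A+B)/2
    print(n,'yaw',np.degrees(yaw),A.round(4),B.round(4),'len',np.linalg.norm(e),'x rel PC A,B',[(v-PC)@Xc for v in (A,B)],'mid',m.round(4))
# tray inner corner, phone ledge end
print(proj('wrist',[pw((-.01,0,.2)),pw((-.01,0,.213)),pw((-.01,-.238,.281)),pw((-.01,.238,.281))],st))
```

```text
floor yaw -98.90518489354112 [ 0.3036 -0.2365  0.2   ] [ 0.6507 -0.2909  0.2   ] len 0.3512558999416552 x rel PC A,B [np.float64(-0.01268329247448699), np.float64(-0.013264563043274877)] mid [ 0.4772 -0.2637  0.2   ]
floor yaw -98.90518489354112 [ 0.2897 -0.2343  0.2   ] [ 0.6507 -0.2909  0.2   ] len 0.36532503786344234 x rel PC A,B [np.float64(-0.012660010372169274), np.float64(-0.013264563043274877)] mid [ 0.4702 -0.2626  0.2   ]
lip yaw -98.78156257705199 [ 0.288 -0.236  0.213] [ 0.6545 -0.2926  0.213 ] len 0.3708391353539549 x rel PC A,B [np.float64(-0.010694790518455705), np.float64(-0.012108593585826109)] mid [ 0.4712 -0.2643  0.213 ]
top yaw -98.85742779680564 [ 0.2853 -0.2308  0.281 ] [ 0.7411 -0.3018  0.281 ] len 0.4613247233952095 x rel PC A,B [np.float64(-0.01545748616463672), np.float64(-0.016605424370307032)] mid [ 0.5132 -0.2663  0.281 ]
[[319.66523464 154.84938341]
 [319.66112976 165.96420901]
 [ 57.22418816 230.60276673]
 [581.90467524 231.03767417]]
```

```bash
cat >> h.py <<'E'
PYAW=np.radians(-98.85); PC=np.array([.511,-.280,0.]); A0=np.radians(40)
DX=0.;DZ=0.
G=np.array([0,0,.05]); HK=np.array([.033,0,.08])
def cup_tcp(hx,hz,th,hy=0.):
    "hook point in groove frame (mm: x from face, z from floor), tilt deg -> tcp pos,R"
    t=np.radians(th)
    Rc=Rz(PYAW)@Ry(t)
    H=pw((-.01+(hx+DX)/1e3,hy/1e3,.2+(hz+DZ)/1e3))
    Rt=Rc@Rtool(0,A0)
    return tcp_for(H+Rc@(G-HK),Rt),Rt
def fpanel(s): return Rz(PYAW).T@np.array(s['wrist_force'])
E
python3 - <<'E'
from h import *
p,R=cup_tcp(-50,-22,43)
move_to(p,R);sleep(.2);s=show();print(fpanel(s).round(2))
cv2.imwrite('pics/w5.png',read_camera('wrist'));cv2.imwrite('pics/s5.png',read_camera('scene'));cv2.imwrite('pics/d5.png',read_camera('side'))
E
```

```text
t 8.05 p [ 0.5306 -0.1555  0.345 ] F [-0.5 -0.3 -1. ] M [ 0.04  0.09 -0.02] w 0.0598
[ 0.33 -0.48 -1.01]
```

View pics/w5.png

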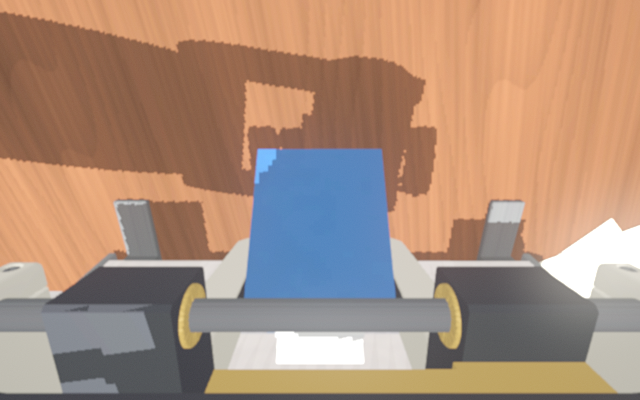

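View pics/s5.png

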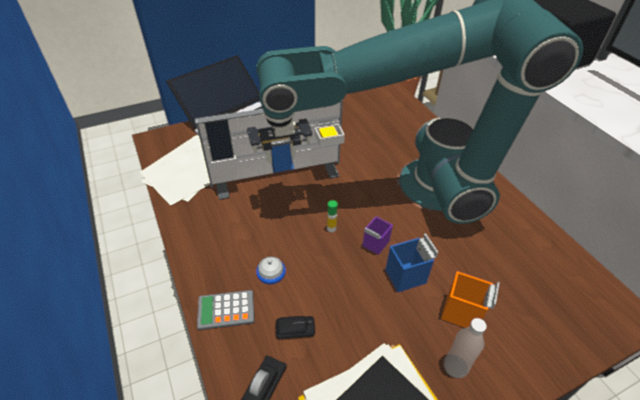

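Run:
```python
from h import *
p,R=cup_tcp(-26,-22,43);move_straight(p,R,rate=.08);sleep(.2)
f0=fpanel(observe());print('f0',f0.round(2))
for hx in np.arange(-25,-11,.8):
    p,R=cup_tcp(hx,-22,43);move_straight(p,R,rate=.03);sleep(.08)
    f=fpanel(observe())-f0
    print(round(hx,1),f.round(2))
    if f[0]<-3: break
p,R=cup_tcp(hx-5,-22,43);move_straight(p,R,rate=.05);show()
```

```text
f0 [ 0.38 -0.75 -1.24]
-25.0 [-0.67  0.61 -0.12]
-24.2 [-0.93  1.12  0.74]
-23.4 [-0.72  0.97 -0.3 ]
-22.6 [ 0.46  0.71 -0.41]
-21.8 [ 0.02  0.64 -0.64]
-21.0 [-0.55  0.53 -0.47]
-20.2 [-0.02 -1.05  0.69]
-19.4 [-0.63  0.5  -0.35]
-18.6 [0.07 0.02 0.56]
-17.8 [ 0.27  1.32 -1.06]
-17.0 [-1.08  0.97 -0.11]
-16.2 [0.02 0.11 0.05]
-15.4 [-0.89  0.78 -0.27]
-14.6 [-0.17  1.78  0.06]
-13.8 [-0.67  0.14  0.09]
-13.0 [0.41 1.18 0.11]
-12.2 [-3.11 -0.14 -0.18]
t 14.77 p [ 0.5252 -0.1887  0.3443] F [-0.7 -0.  -1.1] M [0.03 0.08 0.04] w 0.0598
```

Run:
```python
from h import *
p,R=cup_tcp(-30,-32,20);move_straight(p,R,rate=.08)
p,R=cup_tcp(-12,-32,0);move_straight(p,R,rate=.08);sleep(.2)
f0=np.mean([fpanel(observe())],axis=0)
for hx in np.arange(-9,3,.6):
    p,R=cup_tcp(hx,-32,0);move_straight(p,R,rate=.03);sleep(.08)
    f=fpanel(observe())-f0
    if hx>-6: print(round(hx,1),f.round(2))
    if f[0]<-3: break
cv2.imwrite('pics/w6.png',read_camera('wrist'))
p,R=cup_tcp(hx-4,-32,0);move_straight(p,R,rate=.05);show()
```

```text
-5.4 [-0.59 -0.57  0.32]
-4.8 [-0.61  0.08 -0.11]
-4.2 [-5.39 -0.29  0.62]
t 20.32 p [ 0.5386 -0.1029  0.2453] F [-0.3  0.1 -1.5] M [ 0.52 -0.04 -0.02] w 0.0598
```

Contact came at −12.6 mm with 43° tilt and −4.5 mm with 0°. So the face is about 3.7 mm deeper than the camera estimate, and both touches agree. Next I'll insert the hook.

```bash
sed -i 's/^DX=0.;DZ=0./DX=3.8;DZ=0./' h.py
cat >> h.py <<'E'
def walk(pts,f0,lim=8,rate=.05,verbose=True):
    for hx,hz,th in pts:
        p,R=cup_tcp(hx,hz,th);move_straight(p,R,rate=rate);sleep(.05)
        f=fpanel(observe())-f0
        if verbose: print((round(hx,1),round(hz,1),round(th,1)),f.round(1))
        if np.linalg.norm(f)>lim: print('STOP');return False
    return True
E
python3 - <<'E'
from h import *
p,R=cup_tcp(-35,-10,30);move_straight(p,R,rate=.1)
p,R=cup_tcp(-26,2,43);move_straight(p,R,rate=.08);sleep(.2)
f0=fpanel(observe());np.save('f0.npy',f0)
cv2.imwrite('pics/w7.png',read_camera('wrist'));cv2.imwrite('pics/d7.png',read_camera('side'))
ok=walk([(-20,2,43),(-16,2,43),(-14,2,43),(-12,2,43),(-10,2,43),(-8.5,2.3,43)],f0)
if ok: ok=walk([(-8.3,4,43),(-7.8,5.5,43),(-7.3,7,43)],f0)
show()
cv2.imwrite('pics/w8.png',read_camera('wrist'));cv2.imwrite('pics/s8.png',read_camera('scene'))
E
```

```text
(-20, 2, 43) [0.2 0.4 0.7]
(-16, 2, 43) [ 1.  -0.5 -0.2]
(-14, 2, 43) [ 1.6 -0.6 -0.3]
(-12, 2, 43) [ 0.1 -1.   0.7]
(-10, 2, 43) [-0.1  0.4  0.5]
(-8.5, 2.3, 43) [-6.7 -0.6  2.5]
(-8.3, 4, 43) [-0.1 -0.8 -0.4]
(-7.8, 5.5, 43) [-0.7 -0.7  0.3]
(-7.3, 7, 43) [ 1.2 -0.2  0.1]
t 25.32 p [ 0.5231 -0.2025  0.3734] F [-0.1 -0.5 -1.6] M [0.01 0.07 0.04] w 0.0598
```

View pics/s8.png

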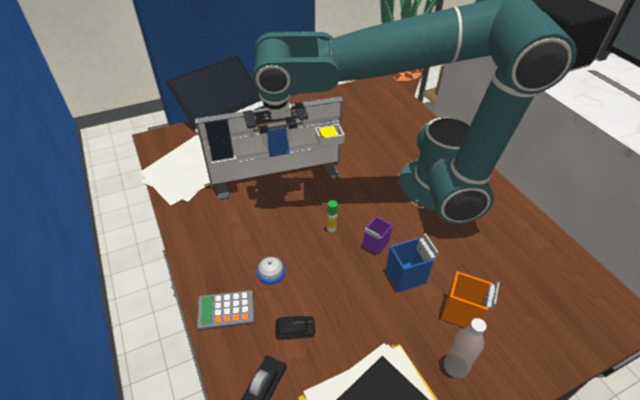

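View pics/w8.png

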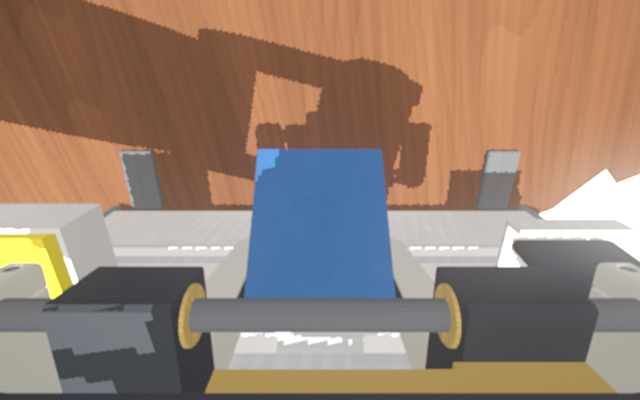

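The hook tip is behind the lip. The brief touch was on the floor edge, as the geometry predicts. Now swing the cup down.

Run:
```python
from h import *
f0=np.load('f0.npy')
th=[43,38,33,28,23,18,14,10,7,4,2,.5]
ok=walk([(-6*t/43-.8,8*np.sin(np.radians(t))+1.3,t) for t in th],f0,lim=12)
s=show();np.save('w9.npy',np.c_[np.array(s['tcp_rot']),s['position']])
cv2.imwrite('pics/w9.png',read_camera('wrist'));cv2.imwrite('pics/s9.png',read_camera('scene'))
a=cv2.imread('pics/s9.png');cv2.imwrite('pics/c9.png',cv2.resize(a[90:210,190:350],None,fx=4.5,fy=4.5,interpolation=cv2.INTER_CUBIC))
```

```text
(-6.8, np.float64(6.8), 43) [ 0.3 -0.2  0. ]
(-6.1, np.float64(6.2), 38) [1.  0.5 0. ]
(-5.4, np.float64(5.7), 33) [ 1.3 -1.   0.2]
(-4.7, np.float64(5.1), 28) [0.6 0.3 0.7]
(-4.0, np.float64(4.4), 23) [0.4 1.  0.8]
(-3.3, np.float64(3.8), 18) [ 0.8 -0.5  0.4]
(-2.8, np.float64(3.2), 14) [-0.1 -0.8  1. ]
(-2.2, np.float64(2.7), 10) [0.9 0.5 0.5]
(-1.8, np.float64(2.3), 7) [1.1 0.3 0.1]
(-1.4, np.float64(1.9), 4) [ 1.1 -0.1  0.9]
(-1.1, np.float64(1.6), 2) [-0.5 -0.4  0.7]
(-0.9, np.float64(1.4), 0.5) [ 0.5 -0.5  0.3]
t 30.56 p [ 0.5368 -0.1147  0.2802] F [-0.3  0.2 -1.4] M [ 0.53  0.04 -0.02] w 0.0595
```

View pics/c9.png

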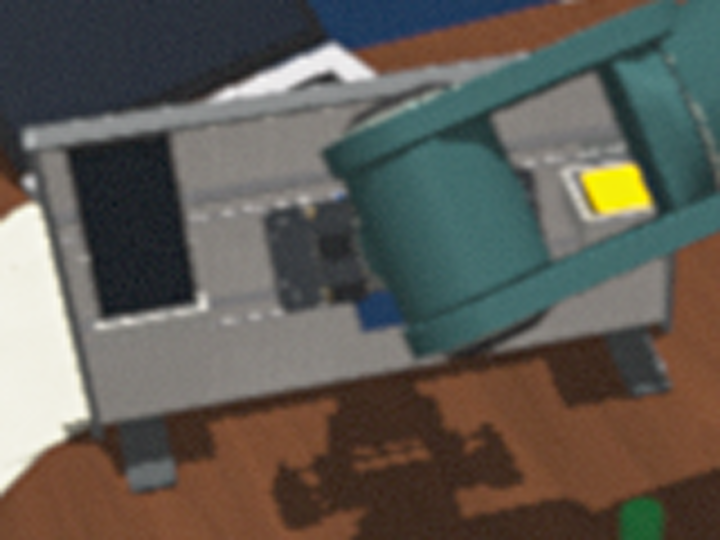

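View pics/w9.png

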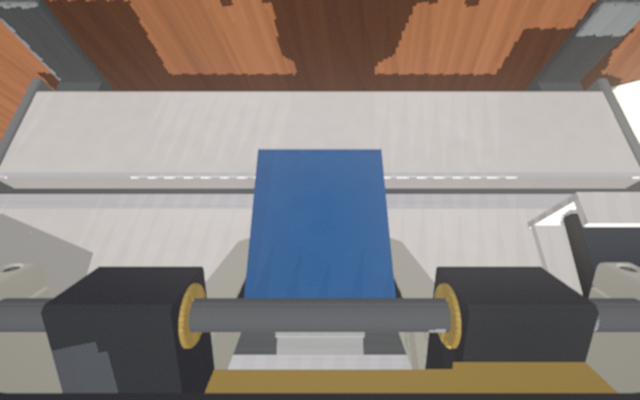

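No forces throughout. Before letting go I'll test that it's hooked by lowering until the floor carries it, then tugging outward.

Run:
```python
from h import *
f0=np.load('f0.npy')
walk([(-.9,.8,.3),(-.9,.3,.3),(-.9,-.2,.3),(-.9,-.7,.3),(-.9,-1.2,.3),(-.9,-1.7,.3),(-.9,-2.2,.3)],f0,lim=5)
p=np.array(observe()['position']);X=Rz(PYAW)[:,0]
for d in (1,2,3,4):
    move_straight(p-X*d/1e3,rate=.03);sleep(.05);f=fpanel(observe())-f0;print('pull',d,f.round(1))
    if f[0]>5: break
show()
```

```text
(-0.9, 0.8, 0.3) [ 0.9 -0.2  0.2]
(-0.9, 0.3, 0.3) [ 0.9 -1.1 -0.2]
(-0.9, -0.2, 0.3) [ 0.5 -0.5  2.7]
(-0.9, -0.7, 0.3) [-1.6 -2.4  7.4]
STOP
pull 1 [-0.9 -0.9  5.5]
pull 2 [4.2 0.3 5.8]
pull 3 [13.3  1.4  4.5]
t 32.76 p [ 0.5373 -0.112   0.2781] F [ -0.5 -12.8   2.8] M [-1.05  0.05  0.17] w 0.0598
```

The floor carries it at z ≈ −0.1 mm and the lip holds it after about 1.7 mm of pull, so the hook is fully engaged. Push it home, release and back off.

Run:
```python
from h import *
f0=np.load('f0.npy')
walk([(-.2,-.1,.2),(.2,-.1,0)],f0,lim=12)
move_gripper(.09);sleep(.3);s=show()
R=np.array(s['tcp_rot']);p=np.array(s['position'])
move_straight(p-R[:,2]*.13,rate=.15)
# look from standoff
sleep(.2);s=show();np.save('w10.npy',np.c_[np.array(s['tcp_rot']),s['position']])
cv2.imwrite('pics/w10.png',read_camera('wrist'));
cv2.imwrite('pics/d10.png',read_camera('side'))
```

```text
(-0.2, -0.1, 0.2) [2.2 2.5 5. ]
(0.2, -0.1, 0) [-5.3  0.5  6.5]
t 34.35 p [ 0.5367 -0.1151  0.2773] F [0.3 0.3 0.2] M [0.31 0.04 0.01] w 0.0899
t 35.57 p [ 0.5519 -0.0171  0.3604] F [ 0.5 -0.1 -0.1] M [0.35 0.04 0.04] w 0.09
```

View pics/w10.png

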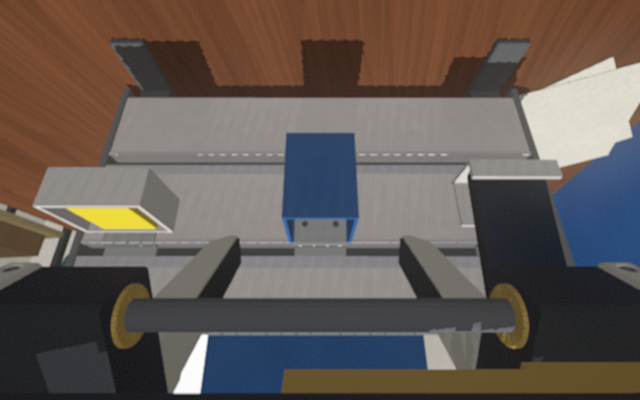

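The cup hangs square at wrist (320,190), well clear of the tray and the ledge. Now for the glue stick: I'll go to a standoff and look.

Run:
```python
from h import *
r=np.radians
R=Rtool(PYAW,r(40))
s=observe();p=np.array(s['position'])
move_straight(p+[-.02,.08,.02],rate=.25)
move_to(tcp_for((.4435,.033,.104),R,.167+.14),R);sleep(.15)
s=show();np.save('w11.npy',np.c_[np.array(s['tcp_rot']),s['position']])
cv2.imwrite('pics/w11.png',read_camera('wrist'));cv2.imwrite('pics/s11.png',read_camera('scene'))
a=cv2.imread('pics/s11.png');cv2.imwrite('pics/c11.png',cv2.resize(a[90:240,190:370],None,fx=4,fy=4,interpolation=cv2.INTER_CUBIC))
```

```text
t 37.2 p [0.4803 0.2642 0.3021] F [-0.5  0.  -0.6] M [0.31 0.03 0.  ] w 0.0901
```

View pics/w11.png

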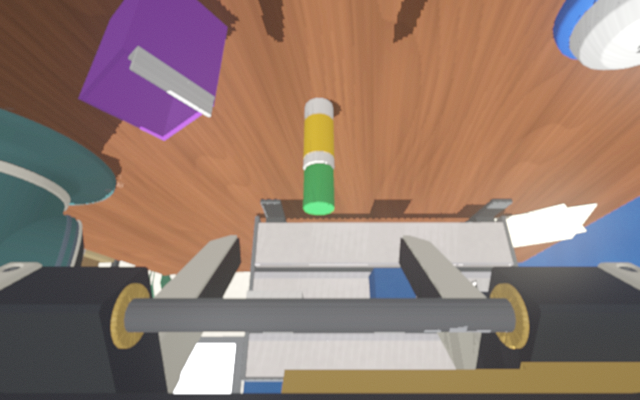

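View pics/c11.png

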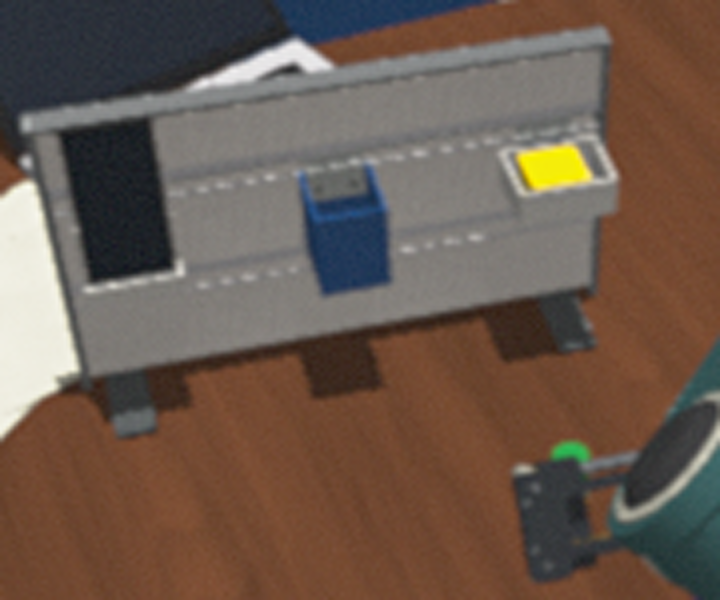

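Run:
```python
from h import *
r=np.radians
W=np.load('w11.npy');st={'tcp_rot':W[:,:3],'position':W[:,3]}
a=cv2.imread('pics/w11.png');h=cv2.cvtColor(a,cv2.COLOR_BGR2HSV)
m=cv2.inRange(h,(45,100,40),(80,255,255));m[:150]=0;m[230:]=0;m[:,:290]=0;m[:,350:]=0
ys,xs=np.nonzero(m);print(xs.min(),xs.max(),ys.min(),ys.max())
px=((xs.min()+xs.max())/2,ys.max())
top=plane('wrist',px,.118,st);print('top far edge',top)   # far edge, 15 beyond centre
X=Rz(PYAW)[:,0];c1=top-.015*X
bot=plane('wrist',(319,98),0,st);c2=bot+.015*X
print(c1,c2, plane('wrist',(319,204),.118,st))
for c in(c1,c2):print(proj('scene',[c*[1,1,0]+[0,0,.118]]),proj('side',[c*[1,1,0]+[0,0,.118]]))
```

```text
303 333 164 215
top far edge [0.44064403 0.02292411 0.118     ]
[0.44295175 0.03774552 0.118     ] [0.44355591 0.03465286 0.        ] [0.44561943 0.04816829 0.118     ]
[[333.24052669 204.28857115]] [[310.48542692 222.83487061]]
[[332.61263014 203.68506908]] [[310.83607833 223.49401379]]
```

Run:
```python
from h import *
r=np.radians
R=Rtool(PYAW,r(40))
g=np.array([.4435,.035,.104])
move_straight(tcp_for(g,R),rate=.12);show()
move_gripper(.02);s=show()
p=np.array(s['position'])
move_straight(p+[0,0,.15],rate=.15);s=show();np.save('w12.npy',np.c_[np.array(s['tcp_rot']),s['position']])
cv2.imwrite('pics/w12.png',read_camera('wrist'));cv2.imwrite('pics/s12.png',read_camera('scene'));cv2.imwrite('pics/d12.png',read_camera('side'))
a=cv2.imread('pics/d12.png');cv2.imwrite('pics/c12.png',cv2.resize(a[140:290,230:400],None,fx=4,fy=4,interpolation=cv2.INTER_CUBIC))
```

```text
t 38.6 p [0.4634 0.1618 0.2118] F [-0.3 -0.4 -0.8] M [0.34 0.05 0.01] w 0.0901
t 39.58 p [0.4632 0.1614 0.2114] F [-0.7 -0.7  0.9] M [ 0.35 -0.01 -0.02] w 0.0287
t 40.73 p [0.4632 0.1614 0.3602] F [ 0.3  0.6 -0.3] M [ 0.42 -0.04  0.03] w 0.0285
```

View pics/w12.png

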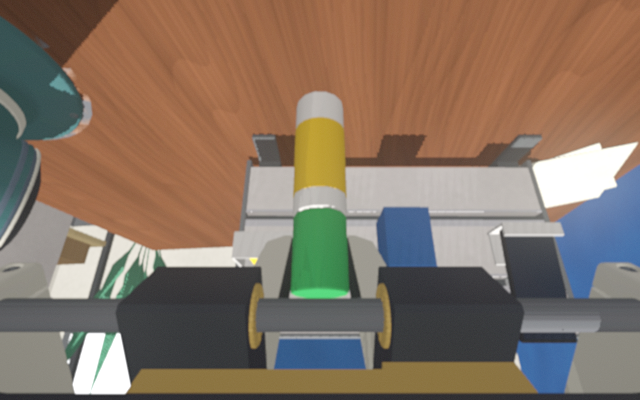

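View pics/c12.png

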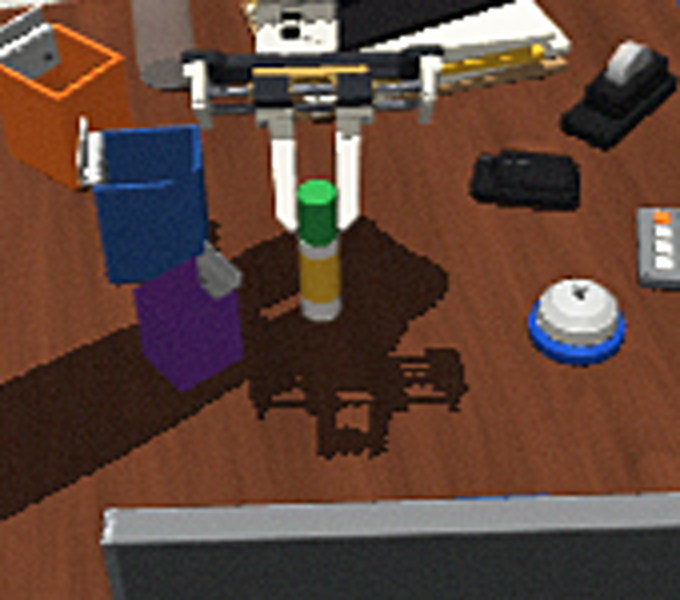

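Run:
```python
from h import *
r=np.radians
W=np.load('w12.npy');st={'tcp_rot':W[:,:3],'position':W[:,3]}
R=Rtool(PYAW,r(40));X=Rz(PYAW)[:,0]
zb=.1488
b=plane('wrist',(320,93),zb,st)+.015*X
gp=st['position']+.167*st['tcp_rot'][:,2]
print('base centre',b,'grasp pt',gp,'along X',(b-gp)@X)
print(proj('scene',[[*gp[:2],zb],[*b[:2],zb]]))
# actual cup centre: hook x at 0 -> panel x = -.01-.033 (with DX)
c=pw((-.01+.0038-.033,0,.12));print('cup centre',c)
print('rim corners scene',proj('scene',[pw((-.0062-.066,s*.03,.2)) for s in(-1,1)]))
W=np.load('w10.npy');st={'tcp_rot':W[:,:3],'position':W[:,3]}
print('rim front corners wrist w10',proj('wrist',[pw((-.0062-.066,s*.03,.2)) for s in(-1,1)],st))
q=[inverse_kinematics(tcp_for(pw((-.0062-.033,0,z)),R),R) for z in (.35,.23)];print(np.round(q,2))
```

```text
base centre [0.44287985 0.03355452 0.1488    ] grasp pt [0.44331023 0.03493676 0.25299558] along X 0.0014320030239665966
[[333.05108129 196.61156124]
 [332.97444852 196.2731107 ]]
cup centre [ 0.51703085 -0.2412667   0.12      ]
rim corners scene [[286.89301629 142.14042845]
 [268.5765729  145.27116865]]
rim front corners wrist w10 [[281.42032056 218.68595512]
 [359.21854067 218.71928281]]
[[-0.1  -0.16  1.69 -0.87  1.64  0.01]
 [-0.1  -0.1   1.84 -0.87  1.51  0.17]]
```

Run:
```python
from h import *
r=np.radians
R=Rtool(PYAW,r(40))
s=observe();p=np.array(s['position'])
move_straight(p+[0,0,.11],rate=.2)
T=lambda zb:tcp_for(pw((-.0062-.033-.004,0,zb+.104)),R)
move_to(T(.25),R);sleep(.1);show()
move_straight(T(.212),rate=.1);sleep(.1);s=show()
cv2.imwrite('pics/w13.png',read_camera('wrist'));cv2.imwrite('pics/s13.png',read_camera('scene'));cv2.imwrite('pics/d13.png',read_camera('side'))
a=cv2.imread('pics/s13.png');cv2.imwrite('pics/c13.png',cv2.resize(a[90:210,190:350],None,fx=4.5,fy=4.5,interpolation=cv2.INTER_CUBIC))
```

```text
t 42.77 p [ 0.5374 -0.1097  0.4613] F [ 0.7 -0.2 -0.4] M [ 0.44 -0.02 -0.02] w 0.0284
t 43.4 p [ 0.5374 -0.1109  0.4238] F [-0.6  0.6 -1.3] M [ 0.36 -0.04  0.01] w 0.0284
```

View pics/w13.png

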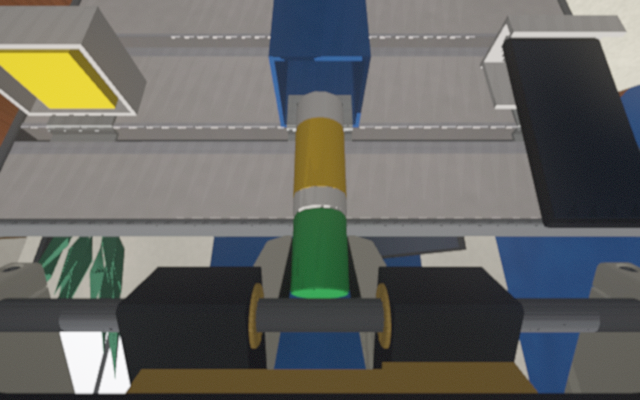

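View pics/c13.png

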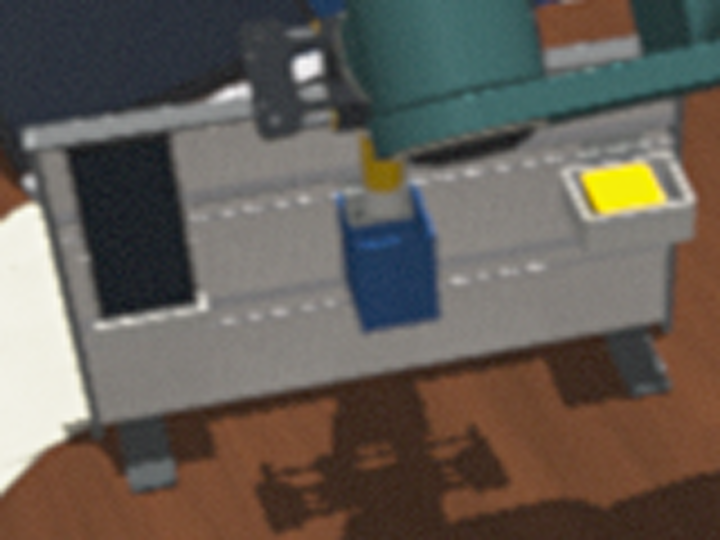

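The stick's base, at wrist (320,97), is inside the rim opening (rows 58–125, columns 272–370). I'll lower it with contact monitoring.

Run:
```python
from h import *
r=np.radians
R=Rtool(PYAW,r(40))
T=lambda zb:tcp_for(pw((-.0062-.033-.004,0,zb+.104)),R)
f0=fpanel(observe())
ok=True
for zb in list(np.arange(.20,.1349,-.013))+list(np.arange(.131,.1175,-.0015)):
    move_straight(T(zb),rate=.06);sleep(.05);f=fpanel(observe())-f0
    print(round(zb,4),f.round(1))
    if np.linalg.norm(f)>4: break
show();cv2.imwrite('pics/w14.png',read_camera('wrist'))
```

```text
0.2 [ 0.3 -0.1  1.6]
0.187 [-0.4  0.4  1.5]
0.174 [-0.1  0.7  1.2]
0.161 [ 0.5 -0.2  1.2]
0.148 [0.6 0.5 0.9]
0.135 [0.3 0.3 0.8]
0.131 [-0.3  0.4  0.7]
0.1295 [0.1 0.1 0.7]
0.128 [ 0.4 -0.2  0.4]
0.1265 [0.4 0.4 0.8]
0.125 [0.5 0.6 0.7]
0.1235 [ 0.1 -0.6  1.3]
0.122 [-0.7 -0.2  7.7]
t 48.13 p [ 0.5374 -0.1109  0.334 ] F [-0.2  1.1  6.1] M [-0.25  0.25 -0.06] w 0.0285
```

View pics/w14.png

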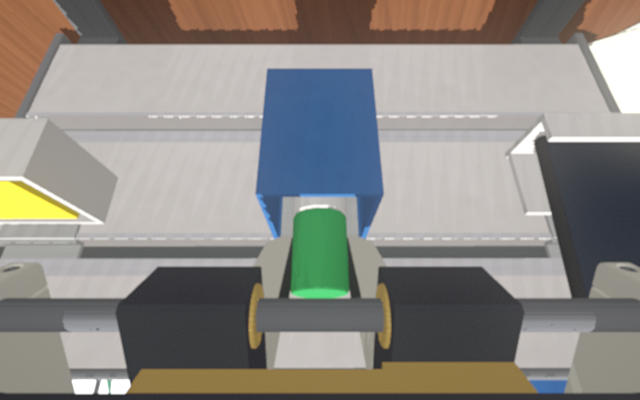

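Floor contact came at 0.1228, as expected (0.123). Raise slightly to unload, release and back off.

Run:
```python
from h import *
s=observe();R=np.array(s['tcp_rot']);p=np.array(s['position'])
move_straight(p+[0,0,.0008],rate=.03)
move_gripper(.07);sleep(.2);show()
p=np.array(observe()['position'])
move_straight(p-R[:,2]*.16,rate=.15);sleep(.3)
s=show();np.save('w15.npy',np.c_[np.array(s['tcp_rot']),s['position']])
cv2.imwrite('pics/w15.png',read_camera('wrist'));cv2.imwrite('pics/d15.png',read_camera('side'))
a=read_camera('scene');cv2.imwrite('pics/s15.png',a);cv2.imwrite('pics/c15.png',cv2.resize(a[90:210,190:350],None,fx=4.5,fy=4.5,interpolation=cv2.INTER_CUBIC))
```

```text
t 49.47 p [ 0.5374 -0.1109  0.3348] F [ 0.5 -0.4 -0.8] M [0.35 0.01 0.01] w 0.0701
t 50.98 p [0.5561 0.01   0.4374] F [-0.2 -0.  -0.9] M [ 0.34 -0.    0.03] w 0.0696
```

View pics/w15.png

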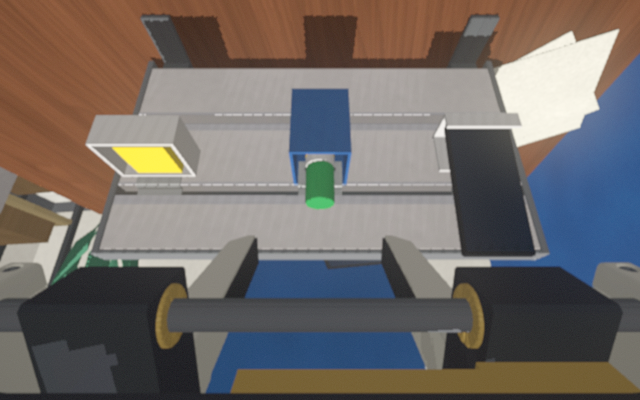

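View pics/s15.png

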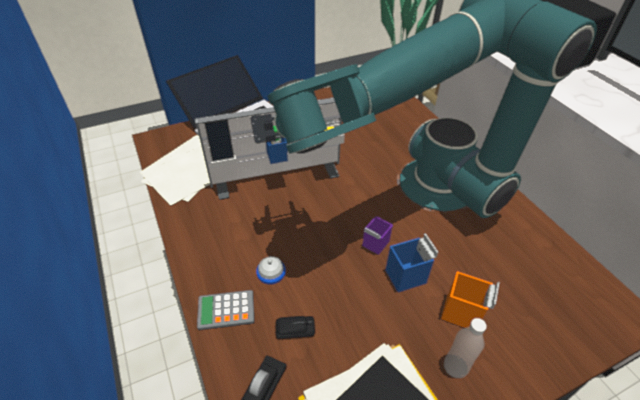

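View pics/c15.png

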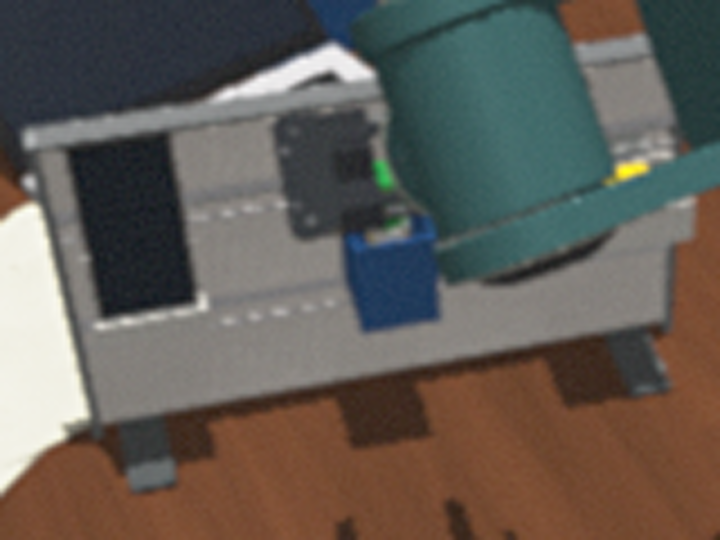

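Run:
```python
from h import *
W=np.load('w15.npy');st={'tcp_rot':W[:,:3],'position':W[:,3]}
print('pred cap far edge, cap left/right',proj('wrist',[pw((-.0432+.015,0,.241)),pw((-.0432,-.015,.241)),pw((-.0432,.015,.241))],st).round(1).tolist())
print('pred rim front corners',proj('wrist',[pw((-.0722,s*.03,.2)) for s in(-1,1)],st).round(1).tolist(),'bottom front',proj('wrist',[pw((-.0722,s*.03,.12)) for s in(-1,1)],st).round(1).tolist())
job_done()
```

```text
pred cap far edge, cap left/right [[320.0, 211.2], [304.7, 205.3], [335.4, 205.3]]
pred rim front corners [[288.5, 153.5], [351.7, 153.5]] bottom front [[291.5, 89.0], [348.5, 88.9]]
the job is handed in; nothing more can be done
```

The blue pen cup is hanging in the upper groove midway between the ledge and the tray, and the glue stick stands upright on its floor. I handed the job in at about 51 s; no verdict is reported.

**What I did:**
- **Cup:** I picked the smaller blue cup and touched the panel with its hook to find the face. I then tilted the hook in at 43° and swung the cup down.
- **Before letting go:** Lowering it met the groove floor, and a small outward tug met the upper lip, so the hook was in. I pushed it home and released.
- **Glue stick:** I lowered it into the cup until it touched the floor at 0.123 m, the expected height. I then opened the fingers and backed off 160 mm.

**Last checks:**
- **Cup and stick:** In the final pictures both are within about 3 pixels (a few mm) of where I predicted, with the cup square to the panel and the stick upright.
- **Bell, mouse, ledge and tray:** All look unmoved in the pictures. My force readings show no knock on the ledge or tray, though I can't read the contact forces on those parts directly.
- **Disagreement:** The wrist camera placed the panel face about 3.7 mm nearer than the touches did. I went with the touches, and the insertion forces agreed with them.

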